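# Nudge the brass gauge drum up its gutter into the inspection seat

## Task

Push the plain straight-sided brass drum slowly up its own sloped gutter with a fingertip, from the low lip until it drops into the seat in front of the end stop and cannot roll back, then take the hand away. Do not flick or lift the drum, and leave the waisted spool in the other gutter and the things standing around as they are.

Things in the scene. Friction and masses are not known exactly. Their poses are not given: they have to be found in the camera images.
- bed: White plastic bed with two parallel gutters, tilted 10 degrees, fixed on a stand. Origin mid-bed at gutter floor level, 58 mm above the table. x points uphill along the gutters, y across (left when looking uphill), z square off the floor. Gutter centre lines at y = +33 and -33 mm, each 46 mm wide, walls 8 mm high, 20 mm wide between and 10 mm outside. Floor from x = -100 to +70 mm.
- lip_left (a point): Middle of the low end of the gutter at bed y = +33 mm, at floor level, bed x = -100. A lip 4 mm thick and 6 mm high (x = -100 to -96) stops the drum from rolling out. Beyond it the way is free (the steel foot plate, 8 mm high, reaches 18 mm farther), so a finger can come down there behind the drum
- lip_right (a point): The same in the gutter at bed y = -33 mm
- seat_left (a point): Centre of a seated drum, gutter at bed y = +33 mm (bed x = 82.5, z = 13). At bed x = 70 the floor drops 5 mm into a pocket 32.5 mm long, the seat, closed by an end stop (x = 102.5 to 110.5, 22 mm above floor level). A drum pushed until its axis passes x = 70 drops in and stays, its axis at x = 82 to 85; anywhere lower it rolls back to the lip
- seat_right (a point): The same in the gutter at bed y = -33 mm
- drum: The plain drum to be pushed: smooth straight brass cylinder, 36 mm diameter, 40 mm long, about 0.15 kg, slippery (friction about 0.3). Lies across one of the two gutters, at the low end against the lip (axis at bed x = -83, 18 mm off the floor). Origin at its centre, own y along its axis; rolls freely
- spool: The waisted brass spool in the other gutter, at the same low place, not to be moved: two 36 mm discs 10 mm thick at the ends of a 20 mm thick waist, 40 mm long overall. Origin at its centre, own y along its axis
- vial: Frosted glass vial with white cap, 24 mm diameter, 52 mm tall, standing loose beside the bed; origin at its foot. Leave alone
- impression: Grey acrylic ear impression, 36 x 30 x 24 mm, lying loose beside the bed; origin under its middle. Leave alone
- vise: Small grey bench vise with brass jaw pads holding a tan aid shell, fixed, 100 x 70 mm foot with a spindle reaching 75 mm to -x of its origin and a cross bar 60 mm long on it, 95 mm tall; origin under its middle. Not needed
Things that resemble listed ones, but are neither listed nor needed, are in the scene too. Leave any pink or red look-alike of the drum alone.

How it is judged:
By the outcome, as a careful person would: the job done as asked, in the order asked, and still so for the second after the job is handed in, with the robot touching nothing.
It also fails if it takes over 35 s, if anything falls off the work surface, if the arm or the gripper's body presses on something with over 40 N, if the wrist force passes 120 N, or if a joint passes its speed limit or range.

## Robot

A 6-joint arm with a two-finger parallel gripper is mounted at the origin on the work surface. World frame = base frame: x ahead of the robot, y to its left, z up, the work surface at z = 0. Lengths are in m, angles in rad, forces in N, time in s.
With the tool pointing down it reaches from about 0.325 to 0.9 m from the base axis. Payload 3.5 kg.
Tool frame: the origin (TCP) lies where the fingers leave the gripper's body, on its centre line; the fingertips stand 73 mm ahead of it and the grasp point (between the pads) lies 54 mm ahead of it; z points along the fingers, y is the direction in which the jaws open and shut (so a half turn about z gives the same grasp; the last joint's range is limited). The gripper opens to 85 mm and grips with 20 to 120 N. Pads are 22 mm wide; open, the fingers measure 114 mm over their backs; the gripper's body (76 mm by 85 mm) begins 54 mm behind the grasp point. The pads swing forward as they close: fully open they stand 13 mm farther back than shut.
Start: joints at [1.228, 0.276, -0.026, 1.268, 0, 1.467], TCP at [0.148, 0.607, 0.304] pointing down, gripper open.
Joint ranges: [-3.12, 3.12], [-0.85, 1.88], [-1.08, 1.24], [-1.95, 2.15], [-1.57, 1.53], [-3.14, 3.14]. Speed limits (rad/s): [2.57, 2.57, 3.14, 3.14, 3.14, 3.14].

## Interface

Orientations are given as a rotation vector (axis times angle).
In Python, from cell import r, capture, camera_params, spotter gives the robot as it stands. The module is installed in compiled form; this text tells all that it offers.
- The arm moves only by the tool apply_moves, never from a script. Its argument "deltas" is one flat list of numbers, 7 for each row, row after row: the gripper command: -1 is fully open, 1 is shut, values between are in proportion, then the shift along the tool's x, y, z in units of 0.12 m (1.0 is 0.12 m), then the turn, a rotation vector about the tool's x, y, z in units of 0.5 rad (1.0 is 0.5 rad). In form: [jaw, dx, dy, dz, wx, wy, wz, jaw, dx, dy, dz, wx, wy, wz, ...]. A call has 1 to 8 rows; each row shifts and turns the pose as measured when the row begins, along the tool's axes as they then stand; what a row does not reach is not made up. A row lasts 1/12 s, in which the tool goes at most 41.7 mm and 7.16 degrees, less where a joint would pass 70% of its speed; a pose out of reach is approached as far as the arm can. A call with a number of a shift or a turn outside -1 to 1 is refused whole. A call with a gripper value outside its range is refused whole. The fingers move at their own pace and stop on an object; "grip_force" is the grip in N (left out, the last holds). Time passes only in rows, so rows that do not move let the fingers close. It gives the time, the measured TCP pose, the force and the opening at its end, in the units of the state.
- r.get_state(): the state, without advancing time (a new reading comes with each control period).
- capture(name): name is "scene" or "side" or "wrist"; returns the picture (420x560x3 uint8, red, green, blue); there is no depth.
- camera_params(name): a dict with "fx", "fy", "cx", "cy" (pixels), "distortion" ([k1, k2, p1, p2, k3] as OpenCV has them; the pictures are not rectified), "position" and "attitude" of the camera in the world. Camera axes: x right, y down, z forward; pixel columns grow to the right and rows downward; lengths in m; the calibration is good to about 2 mm. A picture is of the moment at which its call begins: read the wrist's pose just before it. camera_params takes no time and is no camera call; for the wrist camera it gives the pose at the moment of the call.
- r.sign_off(): hands the job in, once; it reports no verdict.
Trained networks look in the newest picture that a camera, given by its name, has taken for a name from the list of things; names that differ only in an ending like _2 or _b are one class to them, and where a whole thing is asked for, a point or a joint stands for the part that bears it (a point fixed in the world has none). Each returns a list of dicts, best first, with "score" (0 to 1); they miss things now and then, are a little off and sometimes report something else, mostly with a low value. They report only what shows in the picture. A call takes as long as a camera call. They do not tell look-alikes from the thing itself.
- spotter.outline_of(camera, label): "mask" (420x560 bool, what is visible of it) and "rect" ([left, top, right, bottom] in pixels, round what is visible of it).
The state is a dict: "t": time; "q": joint angles; "qd": joint speeds; "tau": joint torques, N m; "tool_pos": TCP position; "ee_rot": TCP orientation; "contact_force": force on the tool from outside, world axes, zero at the start; "wrist_torque": the same for the moment, N m; "grip_width": finger opening in m.
Only numpy, scipy, OpenCV 4.12 (cv2) and the standard library are available. Lean on these libraries where they do the work, as an engineer would, in place of code of your own. Each camera call takes 0.05 s, during which the arm holds its last target.

## Working session

There is one attempt and no reset: what is moved stays moved. The work goes in short steps, Python scripts to look and compute and a tool call to move; the robot and the scene stay as the last step left them, time stands still between calls to the robot, and variables do not carry over. Pictures are saved under pics/ and viewed, and the job is handed in when it is done.

Besides the shell and the picture viewer there is one more tool, called after "Call:" as name(argument=value, ...), one argument or row to a line, values as JSON. apply_moves: Moves the arm, as the interface text tells. Its arguments: {"type":"object","properties":{"deltas":{"type":"array"},"grip_force":{"type":"number"}},"required":["deltas"]}

```bash
mkdir -p pics; python3 - <<'E'
from cell import r,capture,camera_params,spotter
import cv2
print(r.get_state())
for n in ["scene","side","wrist"]:
    p=camera_params(n);print(n,p)
    im=capture(n);cv2.imwrite(f"pics/{n}0.png",im[:,:,::-1])
    if n!="wrist":
        for l in ["bed","drum","spool","vial","impression","vise"]:
            print(n,l,[(round(d["score"],2),d["rect"]) for d in spotter.outline_of(n,l)][:4])
print(r.get_state()["t"])
E
```

```text
{'t': 0.0, 'q': array([ 1.22759968e+00,  2.77128984e-01, -2.78713970e-02,  1.26800295e+00,
        5.00718032e-06,  1.46742629e+00]), 'qd': array([-0.00018245,  0.00027366,  0.00049903, -0.00020134, -0.00092025,
        0.00027771]), 'tau': array([-2.00592760e-03, -4.45509732e+01,  2.95204979e+01,  1.65073044e-02,
       -9.93444883e-05,  5.77178071e-06]), 'tool_pos': array([0.1482418 , 0.60653369, 0.30276648]), 'ee_rot': array([-0.37575733, -3.11854107,  0.00337842]), 'contact_force': array([-0.43950734,  1.22537962,  0.08260528]), 'wrist_torque': array([ 0.02191149,  0.04855148, -0.01636627]), 'grip_width': 0.08551684833784291}
scene {'fx': 413.8378807981713, 'fy': 413.8378807981713, 'cx': 280.47246334188054, 'cy': 205.49133738786668, 'distortion': array([0.0256659, 0.       , 0.       , 0.       , 0.       ]), 'position': array([1.23311511, 0.02319465, 0.57438174]), 'attitude': array([-1.75098803, -1.49103695,  0.80674326])}
scene bed [(0.9, [151.2, 206.6, 261.0, 270.4])]
scene drum [(0.87, [207.7, 195.3, 225.5, 212.6]), (0.85, [190.1, 188.3, 211.3, 204.6]), (0.6, [125.2, 206.6, 1
[... 596 characters left out ...]
6, 217.6, 386.7, 292.3])]
side drum [(0.84, [293.5, 364.3, 319.0, 386.5]), (0.72, [275.5, 228.9, 288.5, 255.8]), (0.69, [275.7, 254.3, 292.1, 278.6]), (0.69, [225.7, 305.5, 253.5, 330.4])]
side spool []
side vial [(0.59, [305.6, 214.5, 313.6, 222.9])]
side impression [(0.85, [312.2, 301.1, 331.2, 323.8])]
side vise [(0.94, [233.9, 117.1, 285.0, 167.2]), (0.41, [274.1, 215.7, 386.0, 294.1])]
wrist {'fx': 344.87856061423696, 'fy': 344.87856061423696, 'cx': 275.5552385848115, 'cy': 208.06407254470716, 'distortion': array([0.0093063, 0.       , 0.       , 0.       , 0.       ]), 'position': array([0.07063849, 0.62530874, 0.37339567]), 'attitude': array([2.26666151, 1.77941109, 0.2801651 ])}
0.75
```

```bash
python3 - <<'E'
import cv2
a=cv2.imread("pics/scene0.png")[160:300,110:290];b=cv2.imread("pics/side0.png")[190:400,210:400]
cv2.imwrite("pics/sc.png",cv2.resize(a,None,fx=4.2,fy=4.2,interpolation=2));cv2.imwrite("pics/sd.png",cv2.resize(b,None,fx=2.85,fy=2.85,interpolation=2))
E
```

```text
(no output)
```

View pics/scene0.png

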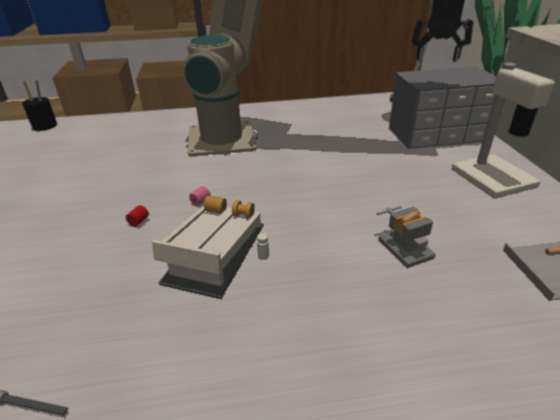

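View pics/side0.png

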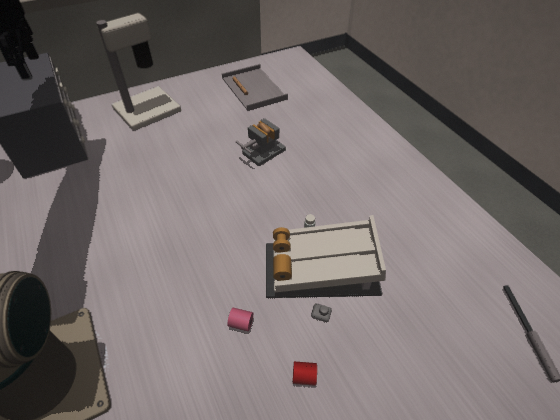

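View pics/wrist0.png

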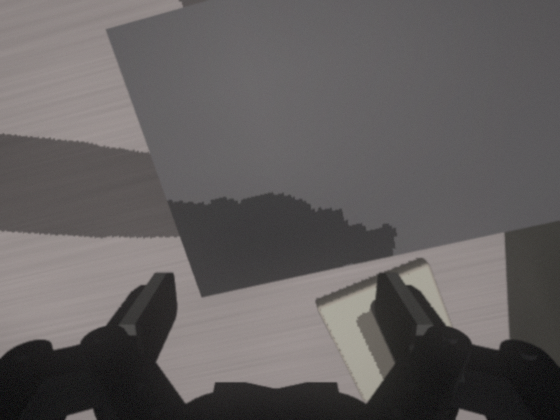

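```bash
sleep 0
```

```text
(no output)
```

View pics/sc.png

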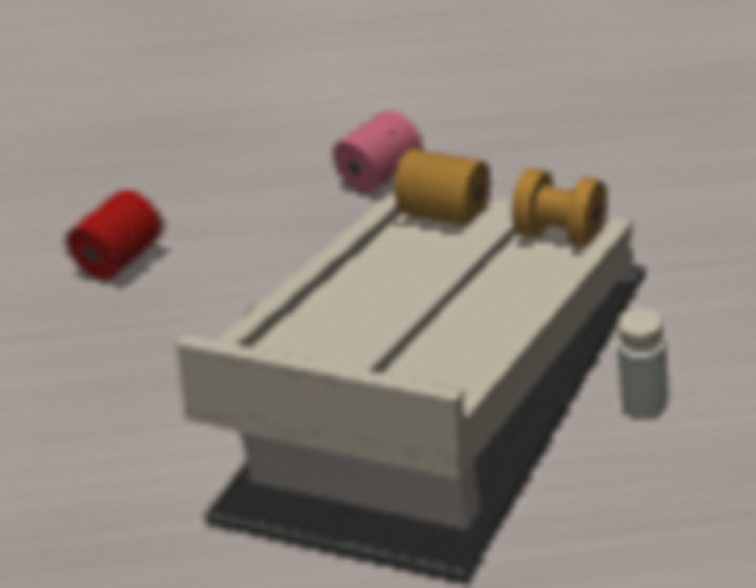

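View pics/sd.png

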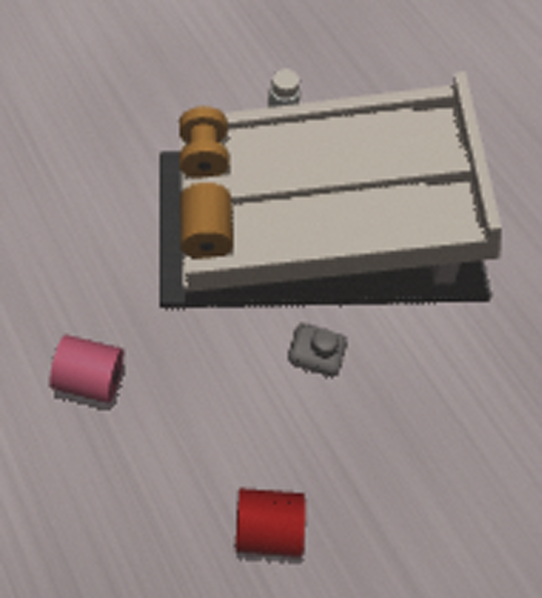

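The wanted drum could be confused with four things:
- plain brass drum: scene (216,204), side (283,266)
- waisted spool: scene (243,209), side (281,238)
- pink look-alike: scene (200,196), side (240,319)
- red look-alike: scene (137,215), side (305,373)

The crops show the plain, straight-sided brass one at scene (216,204), which is the one I want. It lies in the gutter on the robot's right (bed y = -33). Next I'll fit the bed pose.

```bash
cat > h.py <<'E'
import numpy as np,cv2
from scipy.spatial.transform import Rotation as R
from scipy.optimize import least_squares
from cell import r,capture,camera_params,spotter
def proj(p,X):
    Rc=R.from_rotvec(p["attitude"]).as_matrix()
    Xc=(np.atleast_2d(X)-p["position"])@Rc
    K=np.array([[p["fx"],0,p["cx"]],[0,p["fy"],p["cy"]],[0,0,1]])
    return cv2.projectPoints(Xc,np.zeros(3),np.zeros(3),K,p["distortion"])[0].reshape(-1,2)
def bedR(yaw): return R.from_euler("z",yaw)*R.from_euler("y",-np.radians(10))
def b2w(s,X): return np.array([s[0],s[1],.058])+bedR(s[2]).apply(np.array(X)/1000)
E
cat > fit.py <<'E'
from h import *
ps,pd=camera_params("scene"),camera_params("side")
obs={"scene":[((110.5,-66,22),(152.4,241.4)),((110.5,66,22),(220,254.5)),((-83,-33,18),(216.6,204)),((-83,33,18),(242.8,209.8))],
"side":[((110.5,-66,22),(385.4,271.8)),((110.5,66,22),(374,216)),((-83,-33,18),(283.5,266.3)),((-83,33,18),(281.5,239.8))]}
def res(s,v=0):
    o=[]
    for n,p in (("scene",ps),("side",pd)):
        X,u=zip(*obs[n]);d=(proj(p,b2w(s,X))-np.array(u))
        if v:print(n,d.round(1).tolist())
        o.append(d.ravel())
    return np.concatenate(o)
f=least_squares(res,[.6,0,0],loss="soft_l1");print(f.x);res(f.x,1);s=f.x
for n,p in (("scene",ps),("side",pd)):
    im=cv2.imread(f"pics/{n}0.png")
    for a,b in [((110.5,-66,22),(110.5,66,22)),((-100,-66,8),(102,-66,8)),((-100,66,8),(102,66,8)),((-100,-56,0),(70,-56,0)),((-100,-10,8),(102,-10,8)),((-100,10,8),(102,10,8)),((102.5,-66,22),(102.5,66,22)),((-83,-53,18),(-83,-13,18)),((-83,13,18),(-83,53,18))]:
        q=proj(p,b2w(s,[a,b]));
        cv2.line(im,*[tuple(int(round(c*16)) for c in k) for k in q],(255,0,0),1,shift=4)
    c=im[170:290,130:290] if n=="scene" else im[200:320,250:410]
    cv2.imwrite(f"pics/fit_{n}.png",cv2.resize(c,None,fx=4.5,fy=4.5,interpolation=0))
np.save("s.npy",s)
print("drum",b2w(s,[-83,-33,18]),"lip",b2w(s,[-100,-33,0]),"seat",b2w(s,[82.5,-33,13]))
E
python3 fit.py
```

```text
[ 0.5568002  -0.02737371 -0.46064493]
scene [[-1.0, -0.4], [-2.1, 0.2], [-1.2, -0.1], [0.4, -1.1]]
side [[0.6, -2.8], [-0.4, -1.8], [-1.1, -0.1], [0.1, -0.8]]
drum [ 0.46611192 -0.01920942  0.06131374] lip [ 0.45391511 -0.01315673  0.04063518] seat [ 0.61288669 -0.09204674  0.08512848]
```

View pics/fit_scene.png

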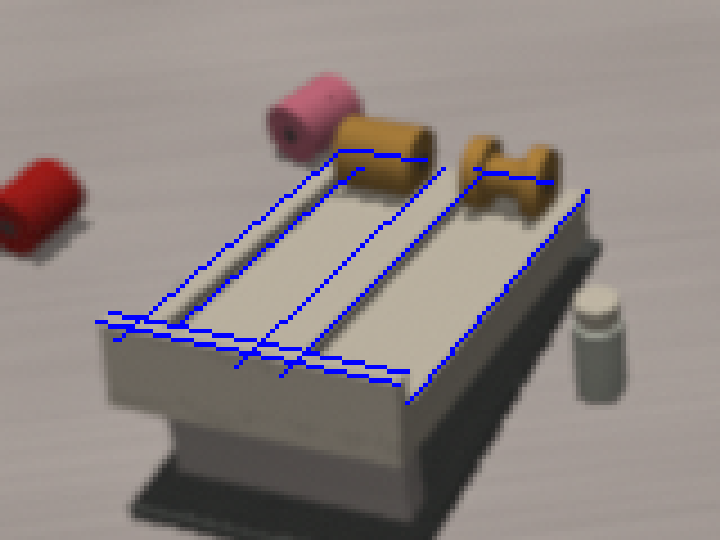

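View pics/fit_side.png

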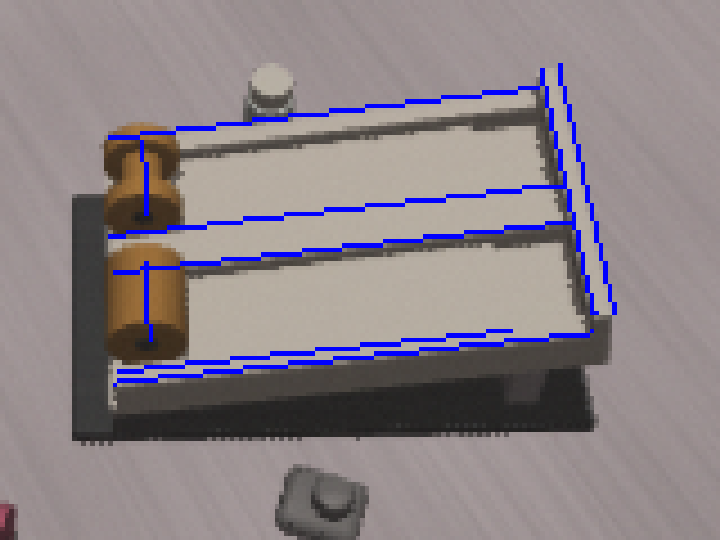

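The overlay fits to within about 2 px. The pose is good enough to approach with, and the wrist camera will refine it. Now the tool axes and the transit.

```bash
cat >> h.py <<'E'
def goto(target,bx,n=None):
    """bx: desired tool x dir horizontally yaw"""
    st=r.get_state();T=R.from_rotvec(st["ee_rot"]);d=np.array(target)-st["tool_pos"]
    z=np.array([0,0,-1.]);x=np.array([np.cos(bx),np.sin(bx),0]);D=R.from_matrix(np.c_[x,np.cross(z,x),z])
    w=(T.inv()*D).as_rotvec()
    print("t",st["t"],"tool pos",st["tool_pos"].round(4),"shift(tool) units",(T.inv().apply(d)/.12).round(3),"turn units",(w/.5).round(3),"F",st["contact_force"].round(1),"w",round(st["grip_width"],4))
    return d,T
E
python3 - <<'E'
from h import *
s=np.load("s.npy")
T=R.from_rotvec(r.get_state()["ee_rot"]);print(T.as_matrix().round(3))
p=camera_params("wrist");print("cam in tool",T.inv().apply(p["position"]-r.get_state()["tool_pos"]), (T.inv()*R.from_rotvec(p["attitude"])).as_matrix().round(3))
tgt=b2w(s,[-112,-33,0]);print(tgt)
for k in (0,np.pi): goto([tgt[0],tgt[1],.25],s[2]+k)
# other objects ground pts
def ray(p,u,z):
    K=np.array([[p["fx"],0,p["cx"]],[0,p["fy"],p["cy"]],[0,0,1]])
    v=cv2.undistortPoints(np.array([[u]],float),K,p["distortion"]).ravel()
    d=R.from_rotvec(p["attitude"]).apply([v[0],v[1],1]);return p["position"]+d*(z-p["position"][2])/d[2]
pd=camera_params("side")
for n,u,z in (("vise",(262,145),.04),("pink",(240,319),.018),("red",(305,373),.018),("cab",(60,60),.2),("vial",(310,218),.05),("imp",(321,312),.012)):print(n,ray(pd,u,z).round(3))
E
```

```text
[[-0.971  0.238 -0.   ]
 [ 0.238  0.971  0.   ]
 [ 0.     0.    -1.   ]]
cam in tool [ 0.07991603 -0.00079606 -0.06945439] [[ 0.    -0.951 -0.308]
 [ 1.     0.    -0.001]
 [ 0.001 -0.308  0.951]]
[ 0.44332922 -0.00790346  0.0385514 ]
t 0.75 tool pos [0.1485 0.6071 0.3039] shift(tool) units [-3.604 -4.395  0.449] turn units [ 0.     0.    -5.842] F [-0.6 -0.6  0.3] w 0.0852
t 0.75 tool pos [0.1485 0.6071 0.3039] shift(tool) units [-3.604 -4.395  0.449] turn units [ 0.    -0.     0.442] F [-0.6 -0.6  0.3] w 0.0852
vise [0.6  0.35 0.04]
pink [ 0.354 -0.062  0.018]
red [ 0.413 -0.205  0.018]
cab [0.206 0.709 0.2  ]
vial [0.582 0.069 0.05 ]
imp [ 0.499 -0.118  0.012]
```

Call:
apply_moves(
  deltas=[1,-0.1,-0.12,-0.2,0,0,0,1,-0.2,-0.25,-0.1,0,0,0,1,-0.21,-0.26,0,0,0,0,1,-0.21,-0.26,0,0,0,0.1,1,-0.21,-0.26,0,0,0,0.1,1,-0.21,-0.26,0,0,0,0.1,1,-0.21,-0.26,0,0,0,0.1,1,-0.21,-0.26,0,0,0,0],
  grip_force=40,
)

```text
t: 1.42
tool_pos: [0.2595, 0.3282, 0.3406]
ee_rot: [0.681, 3.063, 0.011]
contact_force: [0.8, -0.6, -0.8]
grip_width: -0.0004
```

```bash
python3 - <<'E'
from h import *
s=np.load("s.npy");t=b2w(s,[-122,-33,0]);goto([t[0],t[1],.22],s[2]+np.pi);print(r.get_state()["q"].round(2))
E
```

```text
t 1.4167 tool pos [0.2595 0.3282 0.3406] shift(tool) units [-2.491 -1.894  0.994] turn units [0.016 0.003 0.046] F [ 0.8 -0.6 -0.8] w -0.0004
[ 0.75 -0.12 -0.38  1.3   0.    1.18]
```

Call:
apply_moves(
  deltas=[1,-0.25,-0.19,0.08,0,0,0.05,1,-0.25,-0.19,0.08,0,0,0,1,-0.25,-0.19,0.1,0,0,0,1,-0.25,-0.19,0.1,0,0,0,1,-0.25,-0.19,0.1,0,0,0,1,-0.25,-0.19,0.1,0,0,0,1,-0.25,-0.19,0.1,0,0,0,1,-0.25,-0.19,0.1,0,0,0],
)

```text
t: 2.08
tool_pos: [0.3985, 0.0459, 0.2518]
ee_rot: [0.712, 3.039, 0.029]
contact_force: [0.7, 0.8, 0.1]
grip_width: -0.0002
```

```bash
python3 - <<'E'
from h import *
s=np.load("s.npy");t=b2w(s,[-122,-33,0]);goto([t[0],t[1],.22],s[2]+np.pi);print(r.get_state()["q"].round(2))
E
```

```text
t 2.0833 tool pos [0.3985 0.0459 0.2518] shift(tool) units [-0.448 -0.241  0.266] turn units [0.045 0.031 0.001] F [0.7 0.8 0.1] w -0.0002
[-0.06 -0.11 -0.56  1.09  0.01  0.41]
```

Call:
apply_moves(
  deltas=[1,-0.22,-0.12,0.05,0.045,0.03,0,1,-0.2,-0.1,0.1,0,0,0,1,0,0,0,0,0,0],
)

```text
t: 2.33
tool_pos: [0.4347, -0.0087, 0.2321]
ee_rot: [0.73, 3.053, -0.004]
contact_force: [0.8, 0.7, -0.5]
grip_width: 0.0002
```

```bash
python3 - <<'E'
from h import *
s=np.load("s.npy");t=b2w(s,[-122,-33,0]);goto([t[0],t[1],.22],s[2]+np.pi)
p=camera_params("wrist");im=capture("wrist")[:,:,::-1].copy();np.save("wp.npy",p,allow_pickle=True);cv2.imwrite("pics/w1raw.png",im)
for l in ("drum","spool"):print(l,[(round(d["score"],2),d["rect"]) for d in spotter.outline_of("wrist",l)][:3])
for a,b in [((110.5,-66,22),(110.5,66,22)),((-100,-66,8),(102,-66,8)),((-100,66,8),(102,66,8)),((-100,-10,8),(102,-10,8)),((-100,10,8),(102,10,8)),((-96,-56,0),(-96,-10,0)),((-83,-53,18),(-83,-13,18)),((-83,13,18),(-83,53,18))]:
        q=proj(p,b2w(s,[a,b]));
        cv2.line(im,*[tuple(int(round(c*16)) for c in k) for k in q],(255,0,0),1,shift=4)
cv2.imwrite("pics/w1.png",im)
E
```

```text
t 2.3333 tool pos [ 0.4347 -0.0087  0.2321] shift(tool) units [0.021 0.038 0.101] turn units [-0.004  0.005 -0.018] F [ 0.8  0.7 -0.5] w 0.0002
drum [(0.93, [148.3, 106.1, 202.5, 168.5]), (0.68, [47.7, 239.2, 99.0, 298.5]), (0.65, [252.8, 227.8, 306.8, 274.3])]
spool [(0.66, [336.1, 225.9, 402.4, 276.7]), (0.22, [233.7, 218.1, 405.8, 387.3])]
```

View pics/w1.png

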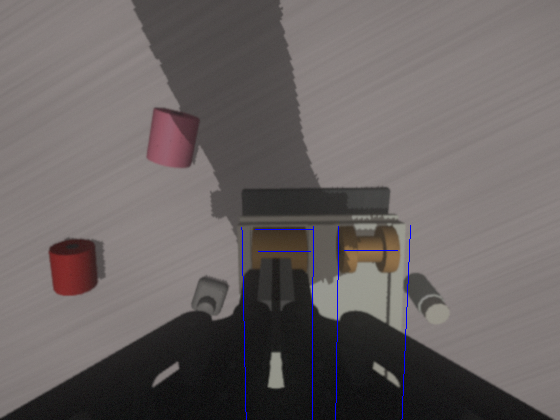

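```bash
python3 - <<'E'
import cv2
a=cv2.imread("pics/w1raw.png")[180:340,220:420]
a=cv2.convertScaleAbs(a,alpha=1.6,beta=15)
cv2.imwrite("pics/w1c.png",cv2.resize(a,None,fx=3.7,fy=3.7,interpolation=2))
E
```

```text
(no output)
```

View pics/w1c.png

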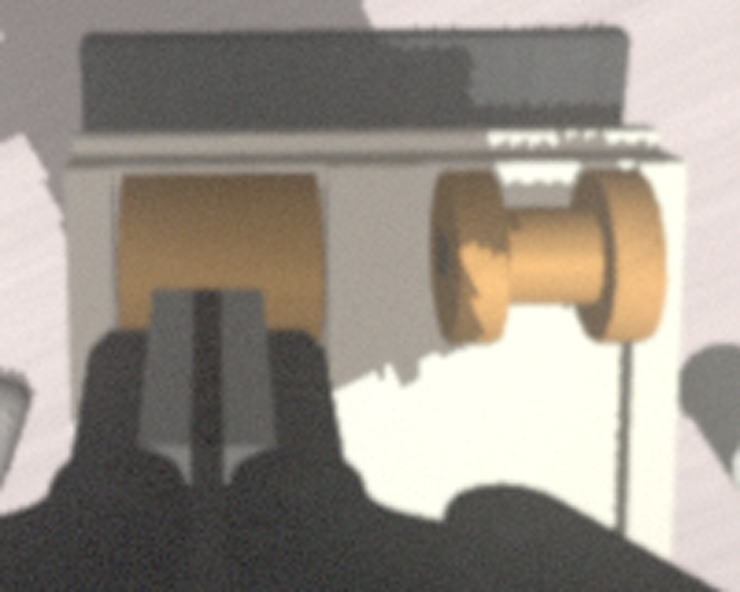

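```bash
python3 - <<'E'
from h import *
p=np.load("wp.npy",allow_pickle=True).item();s0=np.load("s.npy")
X=[(-100,-66,8),(-100,66,8)];u=np.array([(238.4,223.2),(404.6,223.2)])
f=least_squares(lambda s:(proj(p,b2w(s,X))-u).ravel(),s0);print(s0,f.x,f.fun.round(2));s=f.x
print("width px pred/act",np.diff(proj(p,b2w(s0,X))[:,0]),166.2)
print("shift in bed",bedR(s[2]).inv().apply(np.r_[(s-s0)[:2],0])*1000, "at low end",bedR(s[2]).inv().apply(b2w(s,[-100,0,8])-b2w(s0,[-100,0,8]))*1000)
print("drum top silhouettes ends z36", proj(p,b2w(s,[(-83,-53,36),(-83,-13,36),(-83,13,36),(-83,53,36)])).round(1).tolist())
np.save("s2.npy",s)
E
```

```text
[ 0.5568002  -0.02737371 -0.46064493] [ 0.55292562 -0.03017943 -0.46920269] [-1.39  0.05  1.38  0.17]
width px pred/act [168.63535659] 166.2
shift in bed [-2.15394238 -4.25449431  0.37979816] at low end [-2.15754381 -3.39984083  0.38043319]
drum top silhouettes ends z36 [[251.2, 254.1], [307.6, 254.2], [344.4, 254.2], [401.0, 254.3]]
```

```bash
cat >> h.py <<'E'
def rel(bx,bz=12.5):
    s=np.load("s2.npy");t=b2w(s,[bx,-33,bz])+[0,0,.073]
    st=r.get_state();cur=bedR(s[2]).inv().apply(st["tool_pos"]-[0,0,.073]-[s[0],s[1],.058])*1000
    print("tip bed now",cur.round(1),"target",t.round(4));goto(t,-.465+np.pi)
E
python3 - <<'E'
from h import *
rel(-130)
E
```

```text
tip bed now [-99.  -32.2 121.6] target [ 0.4219 -0.0007  0.1207]
t 2.4833 tool pos [ 0.4326 -0.0053  0.2336] shift(tool) units [ 0.097 -0.006  0.94 ] turn units [-0.001  0.002 -0.001] F [-0.5  0.2  1.1] w 0.0001
```

Call:
apply_moves(
  deltas=[1,0.1,-0.006,0.06,0,0,0,1,0.01,0,0.2,0,0,0,1,0,0,0.2,0,0,0,1,0,0,0.2,0,0,0,1,0,0,0.15,0,0,0,1,0,0,0.05,0,0,0,1,0,0,0,0,0,0],
)

```text
t: 3.07
tool_pos: [0.4193, 0.0083, 0.1336]
ee_rot: [0.701, 3.05, 0.005]
contact_force: [-0.1, 0.0, 0.8]
grip_width: 0.0004
```

```bash
python3 - <<'E'
from h import *
rel(-114)
for n in("side","wrist"):
    im=capture(n)[:,:,::-1]
    c=im[200:320,220:400] if n=="side" else im[150:350,150:420]
    cv2.imwrite(f"pics/a_{n}.png",cv2.resize(cv2.convertScaleAbs(c,alpha=1.3),None,fx=2.8 if n=="wrist" else 4,fy=2.8 if n=="wrist" else 4,interpolation=2))
E
```

```text
tip bed now [-134.   -26.1   26.3] target [ 0.4359 -0.0079  0.1235]
t 3.0667 tool pos [0.4193 0.0083 0.1336] shift(tool) units [-0.182 -0.061  0.085] turn units [0.011 0.021 0.027] F [-0.1  0.   0.8] w 0.0004
```

View pics/a_side.png

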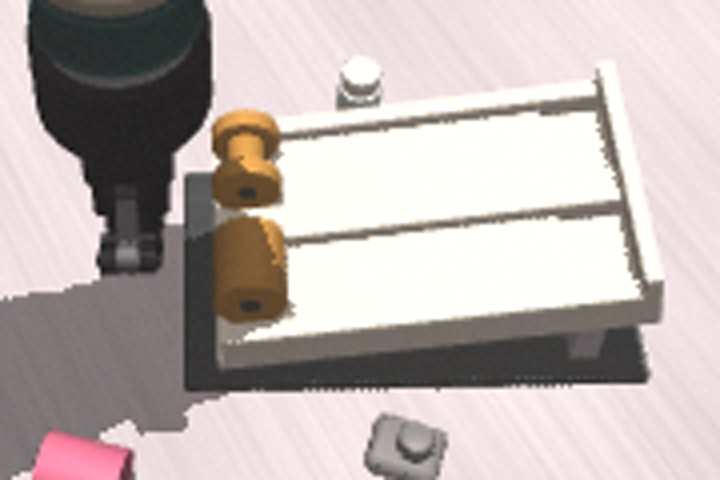

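View pics/a_wrist.png

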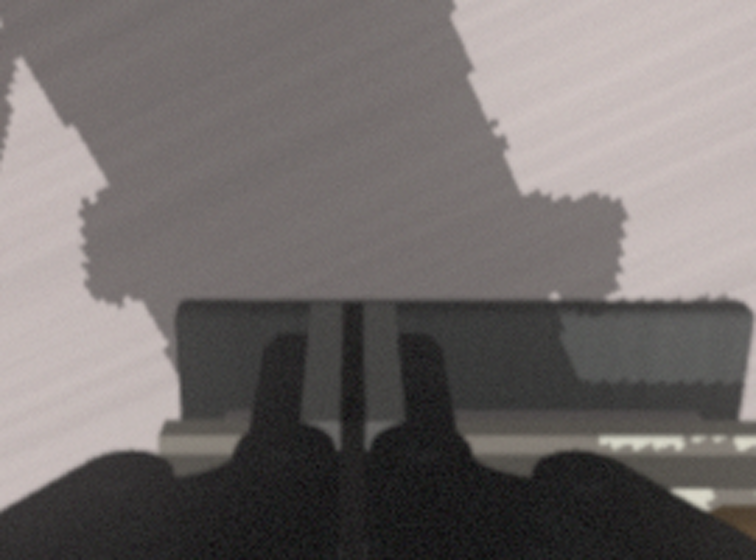

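Call:
apply_moves(
  deltas=[1,-0.02,-0.06,0.06,0.01,0.02,0.025,1,-0.05,0,0.03,0,0,0,1,-0.05,0,0,0,0,0,1,0,0,0,0,0,0],
)

```text
t: 3.5
tool_pos: [0.4347, -0.0063, 0.1275]
ee_rot: [0.72, 3.046, 0.001]
contact_force: [-0.6, 0.2, 0.2]
grip_width: -0.0003
```

```bash
python3 - <<'E'
from h import *
rel(-114)
E
```

```text
tip bed now [-115.1  -32.1   16.7] target [ 0.4359 -0.0079  0.1235]
t 3.5 tool pos [ 0.4347 -0.0063  0.1275] shift(tool) units [-0.014 -0.008  0.033] turn units [0.007 0.022 0.001] F [-0.6  0.2  0.2] w -0.0003
```

Call:
apply_moves(
  deltas=[1,0,-0.005,0.033,0.007,0.02,0,1,-0.012,0,0,0,0,0,1,-0.018,0,-0.003,0,0,0,1,-0.018,0,-0.003,0,0,0,1,-0.018,0,-0.003,0,0,0,1,-0.018,0,-0.003,0,0,0,1,-0.018,0,-0.003,0,0,0,1,-0.018,0,-0.003,0,0,0],
)

```text
t: 4.17
tool_pos: [0.4488, -0.0143, 0.1259]
ee_rot: [-0.724, -3.055, -0.001]
contact_force: [-1.1, -0.0, -0.3]
grip_width: 0.0001
```

```bash
python3 - <<'E'
from h import *
rel(-83)
im=capture("side")[:,:,::-1]
cv2.imwrite("pics/b_side.png",cv2.resize(cv2.convertScaleAbs(im[200:320,220:400],alpha=1.3),None,fx=4,fy=4,interpolation=2))
E
```

```text
tip bed now [-99.4 -32.9  12.4] target [ 0.4632 -0.0217  0.1289]
t 4.1667 tool pos [ 0.4488 -0.0143  0.1259] shift(tool) units [-0.134 -0.001 -0.025] turn units [ 0.    -0.003 -0.001] F [-1.1 -0.  -0.3] w 0.0001
```

View pics/b_side.png

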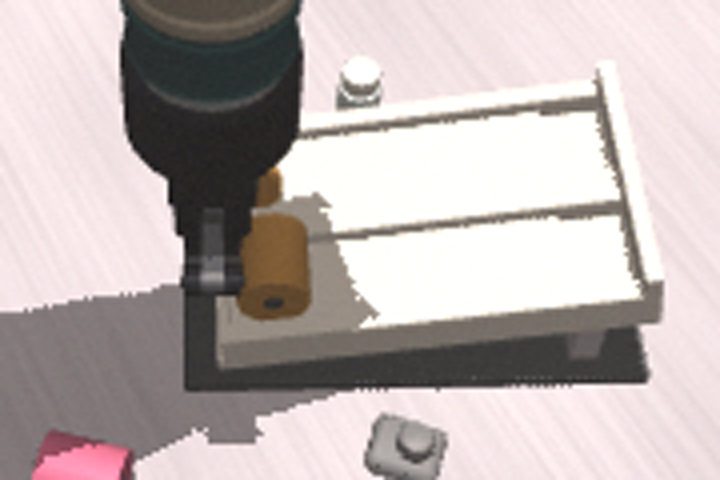

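The side view shows the fingertip touching the drum, at crop (240,270), and the drum about 11 mm off the lip, still square to the gutter. I'll keep pushing at a slow, steady rate.

Call:
apply_moves(
  deltas=[1,-0.02,0,-0.0035,0,0,0,1,-0.02,0,-0.0035,0,0,0,1,-0.02,0,-0.0035,0,0,0,1,-0.02,0,-0.0035,0,0,0,1,-0.02,0,-0.0035,0,0,0,1,-0.02,0,-0.0035,0,0,0,1,-0.02,0,-0.0035,0,0,0,1,-0.02,0,-0.0035,0,0,0],
)

```text
t: 4.88
tool_pos: [0.4679, -0.0238, 0.1297]
ee_rot: [-0.724, -3.056, -0.001]
contact_force: [-0.8, 0.8, -0.1]
grip_width: 0.0001
```

Call:
apply_moves(
  deltas=[1,-0.02,0,-0.0035,0,0,0,1,-0.02,0,-0.0035,0,0,0,1,-0.02,0,-0.0035,0,0,0,1,-0.02,0,-0.0035,0,0,0,1,-0.02,0,-0.0035,0,0,0,1,-0.02,0,-0.0035,0,0,0,1,-0.02,0,-0.0035,0,0,0,1,-0.02,0,-0.0035,0,0,0],
)

```text
t: 5.55
tool_pos: [0.487, -0.0335, 0.1334]
ee_rot: [-0.724, -3.056, -0.001]
contact_force: [0.0, 0.5, 0.4]
grip_width: 0.0002
```

```bash
python3 - <<'E'
from h import *
rel(-30)
im=capture("side")[:,:,::-1]
cv2.imwrite("pics/c_side.png",cv2.resize(cv2.convertScaleAbs(im[200:320,220:400],alpha=1.3),None,fx=4,fy=4,interpolation=2))
E
```

```text
tip bed now [-56.1 -32.8  12.3] target [ 0.5097 -0.0453  0.1381]
t 5.55 tool pos [ 0.487  -0.0335  0.1334] shift(tool) units [-0.213 -0.003 -0.04 ] turn units [ 0.    -0.002 -0.001] F [0.  0.5 0.4] w 0.0002
```

View pics/c_side.png

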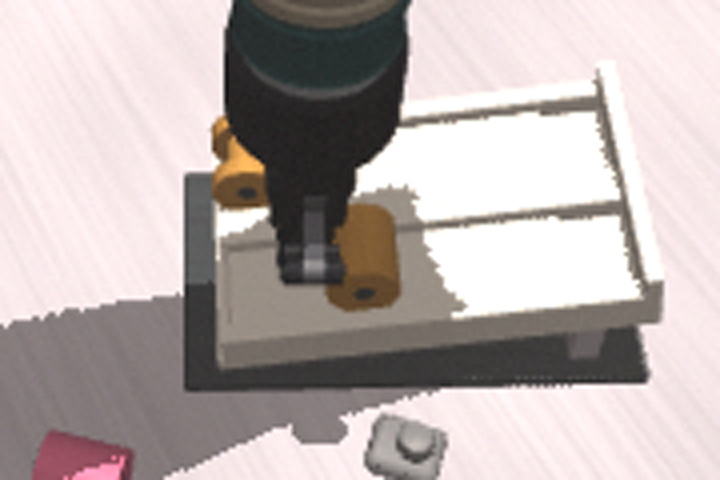

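The drum is rolling square in contact with the finger, at crop (362,258). The spool hasn't moved.

Call:
apply_moves(
  deltas=[1,-0.02,0,-0.0035,0,0,0,1,-0.02,0,-0.0035,0,0,0,1,-0.02,0,-0.0035,0,0,0,1,-0.02,0,-0.0035,0,0,0,1,-0.02,0,-0.0035,0,0,0,1,-0.02,0,-0.0035,0,0,0,1,-0.02,0,-0.0035,0,0,0,1,-0.02,0,-0.0035,0,0,0],
)

```text
t: 6.27
tool_pos: [0.5061, -0.0431, 0.1371]
ee_rot: [-0.724, -3.056, -0.0]
contact_force: [-0.3, 0.2, 1.0]
grip_width: 0.0001
```

Call:
apply_moves(
  deltas=[1,-0.02,0,-0.0035,0,0,0,1,-0.02,0,-0.0035,0,0,0,1,-0.02,0,-0.0035,0,0,0,1,-0.02,0,-0.0035,0,0,0,1,-0.02,0,-0.0035,0,0,0,1,-0.02,0,-0.0035,0,0,0,1,-0.02,0,-0.0035,0,0,0,1,-0.02,0,-0.0035,0,0,0],
)

```text
t: 6.93
tool_pos: [0.5252, -0.0527, 0.1407]
ee_rot: [-0.724, -3.056, -0.0]
contact_force: [-1.3, 0.8, -0.1]
grip_width: -0.0
```

Call:
apply_moves(
  deltas=[1,-0.02,0,-0.0035,0,0,0,1,-0.02,0,-0.0035,0,0,0,1,-0.02,0,-0.0035,0,0,0,1,-0.02,0,-0.0035,0,0,0,1,-0.02,0,-0.0035,0,0,0,1,-0.02,0,-0.0035,0,0,0,1,-0.02,0,-0.0035,0,0,0,1,-0.02,0,-0.0035,0,0,0],
)

```text
t: 7.6
tool_pos: [0.5442, -0.0622, 0.1444]
ee_rot: [-0.724, -3.056, -0.0]
contact_force: [-0.5, 0.2, 0.4]
grip_width: 0.0003
```

```bash
python3 - <<'E'
from h import *
rel(30)
im=capture("side")[:,:,::-1]
cv2.imwrite("pics/d_side.png",cv2.resize(cv2.convertScaleAbs(im[200:320,220:400],alpha=1.3),None,fx=4,fy=4,interpolation=2))
E
```

```text
tip bed now [  8.9 -32.5  12. ] target [ 0.5624 -0.072   0.1485]
t 7.6 tool pos [ 0.5442 -0.0622  0.1444] shift(tool) units [-0.172 -0.004 -0.035] turn units [ 0.    -0.002 -0.001] F [-0.5  0.2  0.4] w 0.0003
```

View pics/d_side.png

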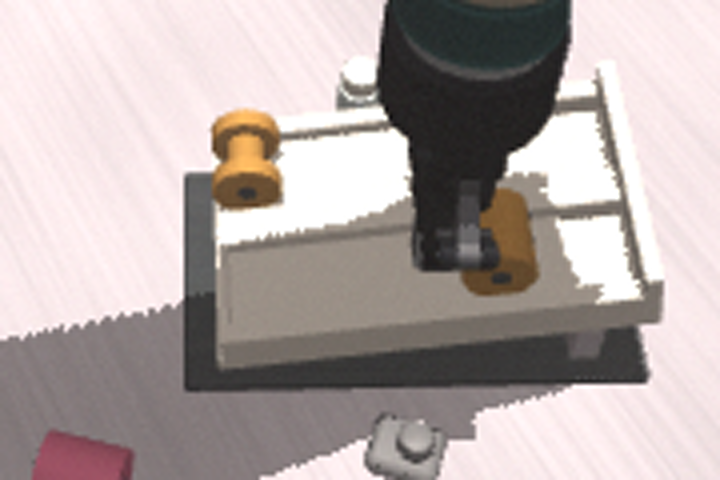

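Call:
apply_moves(
  deltas=[1,-0.02,0,-0.0035,0,0,0,1,-0.02,0,-0.0035,0,0,0,1,-0.02,0,-0.0035,0,0,0,1,-0.02,0,-0.0035,0,0,0,1,-0.02,0,-0.0035,0,0,0,1,-0.018,0,-0.0035,0,0,0,1,-0.016,0,-0.003,0,0,0,1,-0.014,0,-0.003,0,0,0],
)

```text
t: 8.32
tool_pos: [0.5622, -0.0713, 0.148]
ee_rot: [-0.725, -3.056, -0.0]
contact_force: [-1.1, 0.9, 0.2]
grip_width: -0.0
```

Call:
apply_moves(
  deltas=[1,-0.012,0,-0.0025,0,0,0,1,-0.012,0,-0.0025,0,0,0,1,-0.012,0,-0.0025,0,0,0,1,-0.012,0,-0.0025,0,0,0,1,-0.012,0,-0.0025,0,0,0,1,-0.012,0,-0.0025,0,0,0],
)

```text
t: 8.82
tool_pos: [0.5706, -0.0755, 0.1499]
ee_rot: [-0.725, -3.056, -0.0]
contact_force: [-1.4, 0.0, 0.3]
grip_width: 0.0
```

```bash
python3 - <<'E'
from h import *
rel(44)
im=capture("side")[:,:,::-1]
cv2.imwrite("pics/e_side.png",cv2.resize(cv2.convertScaleAbs(im[200:320,220:400],alpha=1.3),None,fx=4,fy=4,interpolation=2))
E
```

```text
tip bed now [ 39.  -32.4  12.3] target [ 0.5747 -0.0782  0.151 ]
t 8.8167 tool pos [ 0.5706 -0.0755  0.1499] shift(tool) units [-0.04  -0.005 -0.009] turn units [ 0.    -0.002 -0.001] F [-1.4  0.   0.3] w 0.0
```

View pics/e_side.png

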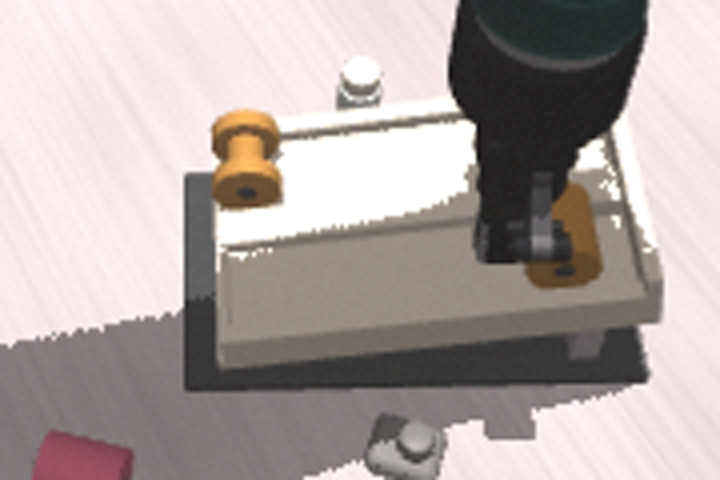

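Call:
apply_moves(
  deltas=[1,-0.012,0,-0.0025,0,0,0,1,-0.012,0,-0.0025,0,0,0,1,-0.012,0,-0.0025,0,0,0,1,-0.012,0,-0.0025,0,0,0,1,-0.012,0,-0.0025,0,0,0,1,-0.006,0,-0.001,0,0,0,1,0,0,0,0,0,0,1,0,0,0,0,0,0],
)

```text
t: 9.53
tool_pos: [0.58, -0.0802, 0.1522]
ee_rot: [0.725, 3.054, -0.001]
contact_force: [-0.3, 0.2, -0.4]
grip_width: -0.0001
```

```bash
python3 - <<'E'
from h import *
rel(48)
im=capture("side")[:,:,::-1]
cv2.imwrite("pics/f_side.png",cv2.resize(cv2.convertScaleAbs(im[200:320,220:400],alpha=1.3),None,fx=4,fy=4,interpolation=2))
E
```

```text
tip bed now [ 49.8 -32.4  12.8] target [ 0.5782 -0.08    0.1516]
t 9.5333 tool pos [ 0.58   -0.0802  0.1522] shift(tool) units [ 0.014 -0.005  0.005] turn units [ 0.     0.005 -0.002] F [-0.3  0.2 -0.4] w -0.0001
```

View pics/f_side.png

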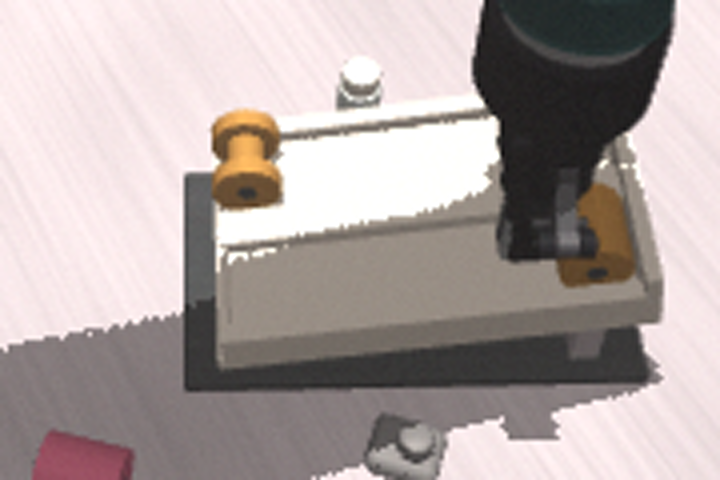

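The drum's end hub jumped to crop (597,272), which is farther than the finger moved. That fits it having dropped into the seat. I'll back off a little, slowly, and check that it doesn't follow.

Call:
apply_moves(
  deltas=[1,0.02,0,0.0035,0,0,0,1,0.03,0,0.005,0,0,0,1,0.03,0,0.005,0,0,0,1,0,0,0,0,0,0],
)

```text
t: 9.92
tool_pos: [0.5703, -0.0754, 0.1503]
ee_rot: [0.725, 3.055, -0.001]
contact_force: [-1.1, 0.3, -0.3]
grip_width: -0.0001
```

```bash
python3 - <<'E'
from h import *
rel(40)
im=capture("side")[:,:,::-1]
p=camera_params("side");s=np.load("s2.npy")
print("pred hub seated, unseated@67",proj(p,b2w(s,[(83,-53,13),(67,-53,18)])).round(1).tolist(),"px seen", 220+597/4,200+272/4, "earlier",220+565/4,200+270/4)
cv2.imwrite("pics/g_side.png",cv2.resize(cv2.convertScaleAbs(im[200:320,220:400],alpha=1.3),None,fx=4,fy=4,interpolation=2))
E
```

```text
tip bed now [ 38.8 -32.4  12.7] target [ 0.5712 -0.0764  0.1503]
t 9.9167 tool pos [ 0.5703 -0.0754  0.1503] shift(tool) units [-0.011 -0.005  0.   ] turn units [ 0.     0.004 -0.002] F [-1.1  0.3 -0.3] w -0.0001
pred hub seated, unseated@67 [[368.8, 269.4], [360.2, 268.9]] px seen 369.25 268.0 earlier 361.25 267.5
```

View pics/g_side.png

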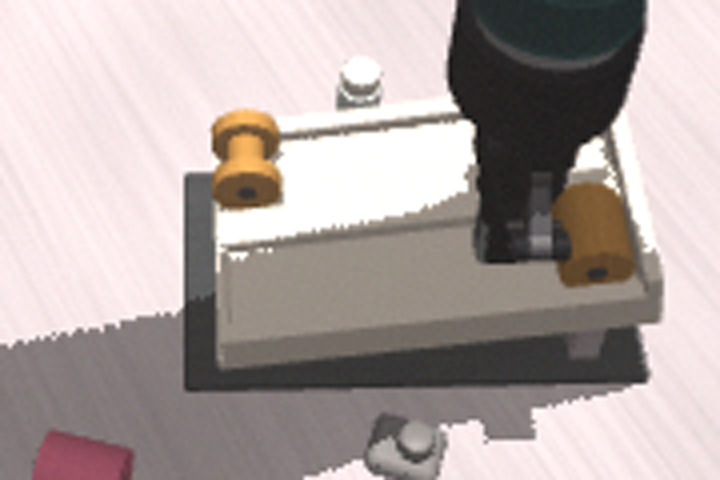

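The drum stayed put with its hub at (369,268), against a predicted seated position of (368.8,269.4). Now I'll withdraw: a little farther downhill, then straight up.

Call:
apply_moves(
  deltas=[1,0.06,0,0,0,0,0,1,0.05,0,-0.1,0,0,0,1,0,0,-0.2,0,0,0,1,0,0,-0.25,0,0,0,1,0.1,0,-0.25,0,0,0,1,0.2,0,-0.2,0,0,0,1,0.2,0,-0.1,0,0,0,1,0,0,0,0,0,0],
)

```text
t: 10.63
tool_pos: [0.4982, -0.0396, 0.2909]
ee_rot: [-0.725, -3.054, -0.0]
contact_force: [0.1, 0.4, 0.3]
grip_width: 0.0
```

Call:
apply_moves(
  deltas=[1,0,0,0,0,0,0,1,0,0,0,0,0,0,1,0,0,0,0,0,0,1,0,0,0,0,0,0,1,0,0,0,0,0,0,1,0,0,0,0,0,0],
)

```text
t: 11.13
tool_pos: [0.498, -0.0396, 0.2917]
ee_rot: [-0.726, -3.056, 0.0]
contact_force: [0.8, -0.0, -0.3]
grip_width: 0.0001
```

```bash
python3 - <<'E'
from h import *
a=capture("side")[200:320,220:400,::-1];b=capture("scene")[170:290,120:300,::-1]
st=r.get_state();print(st["t"],st["tool_pos"],abs(st["qd"]).max())
cv2.imwrite("pics/end.png",cv2.resize(cv2.convertScaleAbs(np.hstack([a,b]),alpha=1.2),None,fx=2.2,fy=2.2,interpolation=2))
E
```

```text
11.2333 [ 0.49793943 -0.03957899  0.29165547] 0.00628138440594125
```

View pics/end.png

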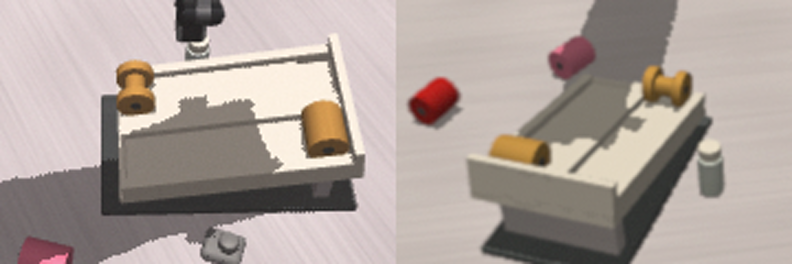

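Both views show the drum in the seat behind the end stop: side crop (325,128), scene crop (520,150). The spool, vial, impression and look-alikes are where they were, and the hand is clear and still.

```bash
python3 -c "
from cell import r
print(r.sign_off())"
```

```text
the job is handed in; nothing more can be done
None
```

The plain brass drum is seated in front of the end stop of its own gutter (bed y = -33). I pushed it there with the shut fingertips at about 30 mm/s, slowing to about 18 mm/s near the edge, then backed off downhill and lifted clear. I handed the job in at about 11.2 s.

- **Seating:** After the drop, the drum's end hub was at side pixel (369, 268); the predicted seated position was (368.8, 269.4). The drum stayed put when the finger backed off 11 mm, and the last side and scene pictures, taken over a second later, show it still seated.
- **Surroundings:** In those last pictures the spool, vial and red and pink look-alikes looked unmoved, and the impression showed unmoved in the side view. I compared them by eye only.
- **Forces:** Force readings at the end of each call stayed within about 1.5 N, which is sensor noise level.
- **Disagreement:** My first bed pose, from the fixed cameras, was about 2–4 mm off from the wrist view. I used the wrist-based pose, and the drum's outline in the wrist view agreed with it.

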